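# Find the clogged pattern plate by weight and blow it clean

### The arm

A 6-joint arm with a two-finger parallel gripper is mounted at the origin on the work surface; the furniture and walls round the work are solid. World frame = base frame: x ahead of the robot, y to its left, z up, the work surface at z = 0. Lengths are in mm, angles in degrees, forces in N, time in s.
With the tool pointing down it reaches from about 350 to 850 mm from the base axis. Payload 8.1 kg.
Tool frame: the origin (TCP) lies midway between the tips of the shut fingers; the grasp point (between the pads) lies 19 mm behind it; z points along the fingers, y is the line along which they close (so a half turn about z gives the same grasp; the last joint's range is limited). The gripper opens to 85 mm and grips with 20 to 120 N. Pads are 22 mm wide; open, the fingers measure 114 mm over their backs; the gripper's body (76 mm by 85 mm) begins 54 mm behind the grasp point. The pads swing forward as they close: fully open they stand 13 mm farther back than shut.
Start: joints at [-73.877, 7.471, 85.268, -0, 87.261, -4.893], TCP at [215.198, -560.085, 231.292] pointing down, gripper open.
Joint ranges: [-169.43, 169.43], [-51.17, 129.36], [1.28, 143.12], [-76.62, 256.62], [0, 156.53], [-152.29, 152.29]. Speed limits (degrees/s): [136.94, 136.94, 159.86, 180, 180, 180].

### API

Orientations are given as [roll, pitch, yaw] about the fixed x, y, z axes, in that order (R = Rz(yaw) Ry(pitch) Rx(roll)).
In Python, from bench import sense, snapshot, camera_params, hand_in, masks_of, pinpoint gives the robot as it stands.
- The arm moves only by the tool step_arm, never from a script. Its argument "targets" is a list of rows, each an object with "angular": the turn, a rotation vector about the tool's x, y, z scaled (see below), a list of three; "dp": the shift along the tool's x, y, z scaled (see below), a list of three; "fingers": the closure, from 0 (fully open) to 1 (shut). A call has exactly 8 rows; each row is the pose to reach, as a shift and turn from the pose commanded when the call began, along the tool's axes at that moment, turning the shorter way round; what a row does not reach only later rows make up. The controller multiplies each number of a shift by 0.2 m and each number of a turn by 180 degrees. A row lasts 1/8 s, in which the tool goes at most 62.5 mm and 10.7 degrees, less where a joint would pass 70% of its speed; a pose out of reach is approached as far as the arm can. A call with a number of a shift or a turn outside -1 to 1 is refused whole. A call with a gripper value outside its range is refused whole. The fingers move at their own pace and stop on an object; "newtons" is the grip in N (left out, the last holds). Time passes only in rows, so rows that repeat a pose let the fingers close, or fill a call up. It gives the time, the measured TCP pose, the force, the opening and the grip force at its end, in the units of the state.
- sense(): the state, without advancing time (a new reading comes with each control period).
- snapshot(name): name is "side" or "top" or "wrist"; returns the picture (480x640x3 uint8, blue, green, red); there is no depth.
- camera_params(name): a dict with "vfov" (degrees; the focal length in pixels is half the picture's height over the tangent of half this angle, whatever the lens; pixels are square), "cx", "cy" (the principal point, pixels), "D" ([k1, k2, p1, p2, k3] as OpenCV has them; the pictures are not rectified), "R" (3x3) and "t" (3): a world point X has camera coordinates R X + t. Camera axes: x right, y down, z forward; pixel columns grow to the right and rows downward; lengths in mm; the calibration is good to about 2 mm. A picture is of the moment at which its call begins: read the wrist's pose just before it. camera_params takes no time and is no camera call; for the wrist camera it gives the pose at the moment of the call.
- hand_in(): hands the job in; it is judged then, once.
Trained networks look in the newest picture that a camera, given by its name, has taken for a name from the list of things; names that differ only in an ending like _2 or _b are one class to them, and where a whole thing is asked for, a point or a joint stands for the part that bears it (a point fixed in the world has none). Each returns a list of dicts, best first, with "conf" (0 to 1); they miss things now and then, are a little off and sometimes report something else, mostly with a low value. They report only what shows in the picture. A call takes as long as a camera call.
- masks_of(camera, label): "pixels" (480x640 bool, what is visible of it) and "at" ([column, row] in pixels, amid what is visible of it).
- pinpoint(camera, label): "at" ([column, row] in pixels: a listed point, or the origin of a listed thing).
The state is a dict: "time": time; "joint_pos": joint angles; "qd": joint speeds; "joint_efforts": joint torques, N m; "tool_pos": TCP position; "tcp_rot": TCP orientation; "ft_force": force on the tool from outside, world axes, zero at the start; "wrist_torque": the same for the moment, N m; "finger_gap": finger opening in mm; "grip_force": force on a finger pad.
Only numpy, scipy, OpenCV 4.12 (cv2) and the standard library are available. Lean on these libraries where they do the work, as an engineer would, in place of code of your own. Each camera call takes 0.05 s, during which the arm holds its last target. There are 200 camera calls.

### The job

One of the two white pattern plates is packed with dough in its hollow back and weighs more than the brass reference weight on the balance; the other is clean and lighter: find out which by setting a plate on the balance's empty pan, letting go and watching whether the beam tips over. Lay the clogged plate centred on the round black seat under the air nozzle, and leave the clean one lying on the balance's pan, where the reference weight must outweigh it. Only when both lie so, squeeze the red trigger lever of the blow gun past its first pressure point and fully home into the second stage, hold it there for a good second and let it spring back; do not shift the moon cakes.

Things in the scene. Friction and masses are not known exactly. Their poses are not given: they have to be found in the camera images.
- plate_1_c (a point): Centre (half-way up) of one of two white pattern plates that look alike: a disc 56 mm across and 11 mm thick, lying flat with the embossed side up. One plate weighs about 35 g (clean), the other about 80 g (clogged); which is which must be weighed. Grasp it across the rim.
- plate_2_c (a point): Centre (half-way up) of the other white pattern plate, same size and look.
- pan_top (a point): Centre of the top of the balance pan, a flat steel disc 48 mm across without a rim (a centred plate overhangs it by 4 mm). It tilts with the beam; its x axis points along the beam away from the pivot, 80 mm away, where a dial stands up to 117 mm above the bench. Empty, the pan is up, about 58 mm above the bench; under the clogged plate it sinks 16 mm. A push of 0.6 N moves it.
- beam (a joint): Tilt of the balance beam (rad). -0.1: the end with the brass reference weight (about 55 g) is down; +0.1: the free pan is down, so what lies on it is heavier than the reference. It swings over within about a second of letting go.
- seat_top (a point): Centre of the top of the fixed round seat (black rubber, 48 mm across, 30 mm above the bench) on the air station: the clogged plate lies flat on it, centred within 12 mm, overhanging by 4 mm all round. The point's x axis points level from the seat to the gun; the steel nozzle's tip is 72 mm from the seat's axis along it, 80 mm above the bench, and the nozzle rises from there. From the side (the point's +y and -y) the seat is free.
- gun_grip (a point): Point on the centre line of the fixed blow gun's body (blue bar 24 mm wide, 28 mm high, level, centre 120 mm above the bench) where fingers squeeze. Its x axis runs along the gun to the rear, z is up; the lever is on its -y side. The bar's plain side is 12 mm to +y of this point. Posts 14 mm thick (centres) stand 37 mm to the rear and 53 mm to the front of it; 40 mm of height is free below the bar at this point.
- lever_pad (a point): Mid-thickness point of the red trigger lever (6 mm thick, 20 mm high, 104 mm long, same height as gun_grip) beside gun_grip. At rest it is about 35 mm from gun_grip to -y; fully home about 20 mm, the lever then lying parallel to the bar (its outer face 23 mm from the bar's centre line). The lever is hinged on an upright axis near the nozzle, 64 mm in front of this point, and swings level towards the bar.
- trigger_soft (a joint): First stage of the trigger lever (rad): 0 released, 0.12 at the pressure point; here it takes 2 to 4 N at the lever_pad and about 8 mm of travel. A spring returns it.
- trigger_full (a joint): Second stage of the trigger lever (rad): it stays 0 up to the pressure point, starts to move at about 9 N and is fully home at 0.12 with about 14 N and 8 mm more travel, where it meets a hard stop. A spring returns it.
- cake_1: Bystander, to be left where it is: golden moon cake, 74 mm across, 30 mm tall, origin under its centre.
- cake_3: Bystander, to be left where it is: golden moon cake, 74 mm across, 29 mm tall, origin under its centre.

How it is judged:
By the outcome, as a careful person would: the job done as asked, in the order asked, and still so for the second after the job is handed in, with the robot touching nothing.
It also fails if it takes over 72 s, if anything falls off the work surface, if the arm or the gripper's body presses on something with over 40 N, if the wrist force passes 120 N, or if a joint passes its speed limit or range.

## Working session

There is one attempt and no reset: what is moved stays moved. The work goes in short steps, Python scripts to look and compute and a tool call to move; the robot and the scene stay as the last step left them, time stands still between calls to the robot, and variables do not carry over. Pictures are saved under pics/ and viewed, at most 10 in all, crops included, and the job is handed in when it is done.

Besides the shell and the picture viewer there is one more tool, called as name(argument=value, ...), one argument or row to a line, values as JSON. step_arm: Moves the arm, as the interface text tells. Its arguments: {"type":"object","properties":{"targets":{"type":"array","items":{"type":"object","properties":{"angular":{"type":"array","items":{"type":"number","minimum":-1,"maximum":1}},"dp":{"type":"array","items":{"type":"number","minimum":-1,"maximum":1}},"fingers":{"type":"number"}}}},"newtons":{"type":"number"}},"required":["targets"]}

```bash
ls; mkdir -p pics
cat > h.py <<'E'
import numpy as np, cv2
from scipy.spatial.transform import Rotation as Ro
from bench import *
def K(p):
    f=240/np.tan(np.radians(p['vfov']/2)); return np.array([[f,0,p['cx']],[0,f,p['cy']],[0,0,1.]])
def ray(p,uv):
    n=cv2.undistortPoints(np.array([[uv]],float),K(p),np.array(p['D'],float))[0,0]
    R=np.array(p['R']);t=np.array(p['t']); return -R.T@t, R.T@np.array([n[0],n[1],1])
def atz(p,uv,z):
    o,d=ray(p,uv); return o+d*(z-o[2])/d[2]
def proj(p,X):
    return cv2.projectPoints(np.array(X,float).reshape(-1,3),cv2.Rodrigues(np.array(p['R'],float))[0],np.array(p['t'],float),K(p),np.array(p['D'],float))[0].reshape(-1,2)
def tri(l):
    A=np.zeros((3,3));b=np.zeros(3)
    for o,d in l:
        d=d/np.linalg.norm(d);M=np.eye(3)-np.outer(d,d);A+=M;b+=M@o
    return np.linalg.solve(A,b)
E
cat > a.py <<'E'
from h import *
np.set_printoptions(precision=1,suppress=True)
Z=dict(plate_1_c=5.5,pan_top=58,seat_top=30,gun_grip=120,lever_pad=120,cake_1=0)
s=sense();print(s['tool_pos'],s['tcp_rot'],s['time'])
for c in ("side","top","wrist"):
    im=snapshot(c);p=camera_params(c);cv2.imwrite(f'pics/{c}0.png',im)
    for n,z in Z.items():
        for r in pinpoint(c,n)[:4]: print(c,n,round(r['conf'],2),np.array(r['at']),atz(p,r['at'],z))
print(sense()['time'])
E
python3 a.py
```

```text
pics
[ 215.  -559.5  230.2] [-179.9   -0.    21. ] 0.0
side plate_1_c 0.77 [238.2 336. ] [467.7 335.8   5.5]
side plate_1_c 0.75 [297.4 358.9] [316.7 318.6   5.5]
side seat_top 0.79 [343.  216.6] [ 471.  -146.2   30. ]
side gun_grip 0.67 [396.8 163. ] [ 410.5 -341.9  120. ]
side lever_pad 0.61 [403.5 167.4] [ 384.6 -332.   120. ]
side cake_1 0.76 [357.3 259.7] [366.5 -42.6   0. ]
side cake_1 0.76 [297.2 356.9] [322.7 310.4   0. ]
top plate_1_c 0.98 [166.  218.7] [480.1 329.2   5.5]
top pan_top 0.85 [232.7 197. ] [520.1 169.   58. ]
top seat_top 0.62 [377.4 224.7] [ 468.3 -153.4   30. ]
top gun_grip 0.89 [473.5 246.2] [ 409.2 -338.4  120. ]
top lever_pad 0.67 [468.1 260.7] [ 379.  -325.6  120. ]
top cake_1 0.94 [170.1 289.4] [318.4 312.3   0. ]
1.05
```

View pics/top0.png

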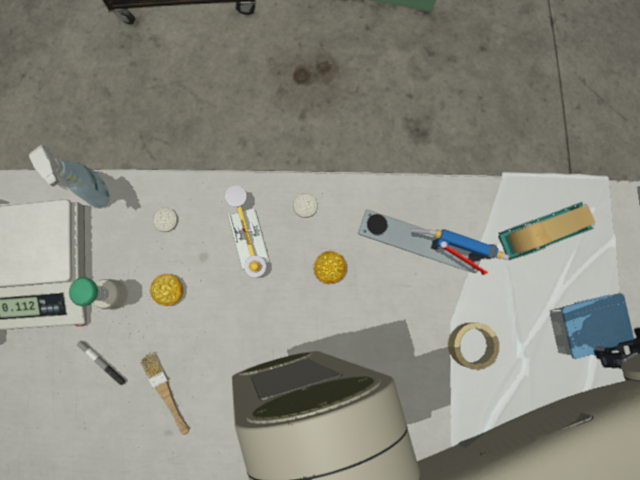

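View pics/side0.png

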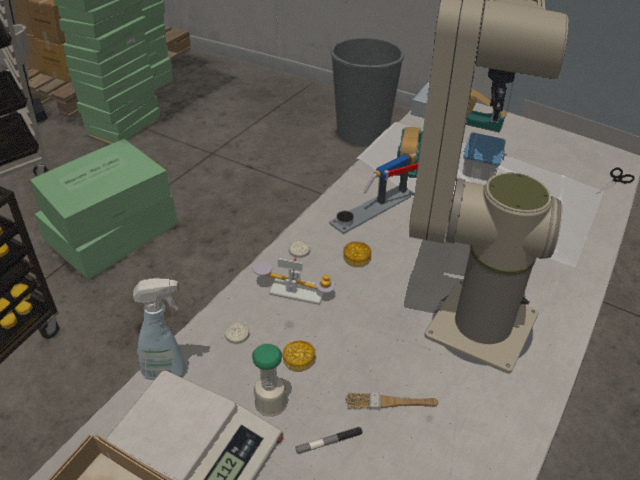

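The top picture shows plates at (165,219) and (305,205), the free pan at (235,195), the brass weight at (256,266), the seat at (377,225) and the gun and lever at about (470,245). The side view agrees, with the second plate at (299,248).

```bash
cat > b.py <<'E'
from h import *
np.set_printoptions(precision=1,suppress=True)
P={c:camera_params(c) for c in("side","top","wrist")}
# newest pictures from script a may be reused
for c in("side","top"):
    for n,z in(("plate_1_c",8),("pan_top",58),("cake_1",15)):
        for r in masks_of(c,n):
            ys,xs=np.nonzero(r['pixels']);print(c,n,round(r['conf'],2),np.array([xs.mean(),ys.mean()]),len(xs),atz(P[c],[xs.mean(),ys.mean()],z))
T={'plateB':((305,205),(299,248)),'brass':((256,266),(326,284)),'seat':((377.4,224.7),(343,216.6)),'grip':((473.5,246.2),(396.8,163)),'lever':((468.1,260.7),(403.5,167.4)),'plateA':((166,218.7),(238.2,336)),'pan':((235,195.5),(262,268))}
for k,(a,b) in T.items(): print(k,tri([ray(P['top'],a),ray(P['side'],b)]))
p=P['wrist'];R=Ro.from_euler('xyz',sense()['tcp_rot'],degrees=True).as_matrix()
o=-np.array(p['R']).T@np.array(p['t']);print('cam in tool',R.T@(o-sense()['tool_pos']),'axes',(R.T@np.array(p['R']).T),p['vfov'],sense()['time'])
E
python3 b.py
```

```text
side plate_1_c 0.85 [236.6 333. ] 389 [474.8 332.3   8. ]
side plate_1_c 0.4 [294.1 276.9] 641 [465.7 106.3   8. ]
side pan_top 0.83 [295.3 277.2] 551 [433.2 148.1  58. ]
side cake_1 0.83 [356.3 253.7] 625 [372.6 -46.7  15. ]
side cake_1 0.57 [298.9 355.6] 870 [314.8 315.2  15. ]
top plate_1_c 0.75 [164.6 219.3] 479 [478.3 331.6   8. ]
top pan_top 0.82 [245.3 231.2] 980 [444.4 138.7  58. ]
top cake_1 0.9 [329.6 267.4] 851 [372.2 -47.1  15. ]
top cake_1 0.84 [166.  289.4] 864 [317.5 317.5  15. ]
top cake_1 0.64 [244.6 229.9] 934 [454.6 145.4  15. ]
plateB [515.    9.2   9.7]
brass [369.3 114.4  41. ]
seat [ 471.9 -153.4   24.2]
grip [ 408.6 -337.2  123.3]
lever [ 379.3 -322.3  127.3]
plateA [478.1 330.2  -4.5]
pan [522.4 163.6  56.2]
cam in tool [  81.9    0.1 -142.3] axes [[-0.  -0.9 -0.3]
 [ 1.  -0.  -0. ]
 [-0.  -0.3  0.9]] 71.93831087778004 1.35
```

step_arm(
  targets=[
    {"dp": [0.2,-0.2,0],"angular": [0,0,0],"fingers": 0},
    {"dp": [0.4,-0.4,0],"angular": [0,0,0],"fingers": 0},
    {"dp": [0.6,-0.6,0],"angular": [0,0,0],"fingers": 0},
    {"dp": [0.8,-0.7,0],"angular": [0,0,0],"fingers": 0},
    {"dp": [0.9,-0.8,0],"angular": [0,0,0],"fingers": 0},
    {"dp": [1,-0.9,0],"angular": [0,0,0],"fingers": 0},
    {"dp": [1,-0.9,0],"angular": [0,0,0],"fingers": 0},
    {"dp": [1,-0.9,0],"angular": [0,0,0],"fingers": 0},
  ],
  newtons=30,
)

```text
time: 2.35
tool_pos: [337.2, -320.8, 231.5]
tcp_rot: [180.0, 0.0, 21.0]
ft_force: [-0.1, -0.7, 0.2]
finger_gap: 85.6
grip_force: 0.0
```

step_arm(
  targets=[
    {"dp": [0.2,-0.2,0],"angular": [0,0,0],"fingers": 0},
    {"dp": [0.4,-0.4,0],"angular": [0,0,0],"fingers": 0},
    {"dp": [0.6,-0.6,0],"angular": [0,0,0],"fingers": 0},
    {"dp": [0.8,-0.7,0],"angular": [0,0,0],"fingers": 0},
    {"dp": [0.9,-0.8,0],"angular": [0,0,0],"fingers": 0},
    {"dp": [1,-0.9,0],"angular": [0,0,0],"fingers": 0},
    {"dp": [1,-0.9,0],"angular": [0,0,0],"fingers": 0},
    {"dp": [1,-0.9,0],"angular": [0,0,0],"fingers": 0},
  ],
)

```text
time: 3.35
tool_pos: [459.3, -81.6, 231.2]
tcp_rot: [180.0, 0.0, 21.0]
ft_force: [0.1, 0.4, -0.2]
finger_gap: 85.8
grip_force: 0.0
```

step_arm(
  targets=[
    {"dp": [0.1,-0.1,0.1],"angular": [0,0,0],"fingers": 0},
    {"dp": [0.2,-0.2,0.2],"angular": [0,0,0],"fingers": 0},
    {"dp": [0.3,-0.3,0.3],"angular": [0,0,0],"fingers": 0},
    {"dp": [0.4,-0.3,0.45],"angular": [0,0,0.017],"fingers": 0},
    {"dp": [0.4,-0.3,0.5],"angular": [0,0,0.017],"fingers": 0},
    {"dp": [0.4,-0.3,0.5],"angular": [0,0,0.017],"fingers": 0},
    {"dp": [0.4,-0.3,0.5],"angular": [0,0,0.017],"fingers": 0},
    {"dp": [0.4,-0.3,0.5],"angular": [0,0,0.017],"fingers": 0},
  ],
)

```text
time: 4.35
tool_pos: [513.2, 3.6, 132.7]
tcp_rot: [179.9, -0.1, 17.9]
ft_force: [-0.7, 0.4, -0.8]
finger_gap: 85.2
grip_force: 0.0
```

```bash
cat > look.py <<'E'
from h import *
import sys
np.set_printoptions(precision=1,suppress=True)
c=sys.argv[1];s=sense();p=camera_params(c);im=snapshot(c);cv2.imwrite(f'pics/{sys.argv[2]}.png',im)
print(s['time'],s['tool_pos'],s['tcp_rot'],s['finger_gap'])
for a in sys.argv[3:]:
    n,z=a.split('=')
    for r in pinpoint(c,n)[:3]: print('pin',n,round(r['conf'],2),np.array(r['at']),atz(p,r['at'],float(z)))
    if n.startswith('plate'):
      for r in masks_of(c,n)[:3]:
        ys,xs=np.nonzero(r['pixels']);m=np.c_[xs,ys].astype(np.float32)
        W=np.array([atz(p,q,float(z)+3) for q in cv2.convexHull(m)[:,0]])
        (cx,cy),rad=cv2.minEnclosingCircle(W[:,:2].astype(np.float32)) if np.isfinite(W).all() else ((0,0),0)
        print('mask',round(r['conf'],2),len(xs),'circ',np.array([cx,cy,rad]))
E
python3 look.py wrist w1 plate_1_c=5.5 pan_top=58
```

```text
4.35 [513.2   3.6 132.7] [179.9  -0.1  17.9] 85.23434417182563
pin pan_top 0.93 [ 89.4 170.6] [522.8 164.2  58. ]
```

View pics/w1.png

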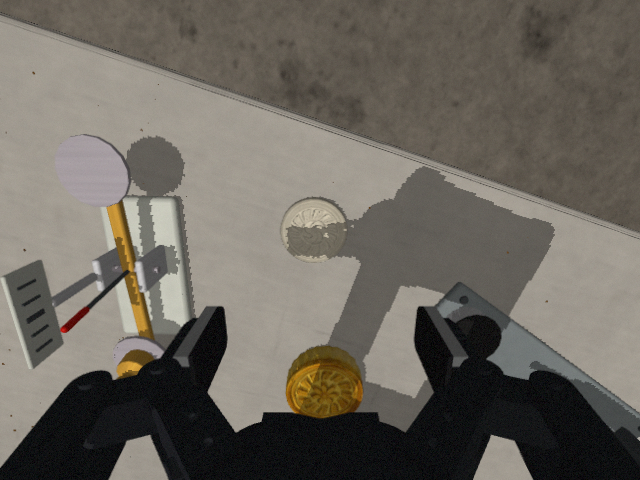

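Plate B is at about (315,230), the pan at (92,171), and the brass pan at about (137,352), partly hidden by the finger.

Run:
```python
from h import *
p=camera_params('wrist')
for n,uv,z in(('plate top',(313.5,230),9),('plate l',(280.5,230),9),('plate r',(346.5,229),9),('plate t',(313,197),9),('pan',(92,171),58),('brasspan',(137,352),44),('beam',(116,206),52),('beam',(147,335),44)): print(n,atz(p,uv,z).round(1))
```

```text
plate top [515.   10.5   9. ]
plate l [506.5  36.8   9. ]
plate r [524.3 -15.4   9. ]
plate t [541.4  19.3   9. ]
pan [522.8 162.5  58. ]
brasspan [379.3 120.8  44. ]
beam [501.9 147.9  52. ]
beam [398.4 115.2  44. ]
```

step_arm(
  targets=[
    {"dp": [0.0225,-0.026,0.15],"angular": [0,0,0],"fingers": 0},
    {"dp": [0.0225,-0.026,0.3],"angular": [0,0,0],"fingers": 0},
    {"dp": [0.0225,-0.026,0.45],"angular": [0,0,0],"fingers": 0},
    {"dp": [0.0225,-0.026,0.57],"angular": [0,0,0],"fingers": 0},
    {"dp": [0.0225,-0.026,0.63],"angular": [0,0,0],"fingers": 0},
    {"dp": [0.0225,-0.026,0.66],"angular": [0,0,0],"fingers": 0},
    {"dp": [0.0225,-0.026,0.66],"angular": [0,0,0],"fingers": 0.2},
    {"dp": [0.0225,-0.026,0.66],"angular": [0,0,0],"fingers": 0.3},
  ],
  newtons=30,
)

```text
time: 5.55
tool_pos: [516.2, 10.4, 0.3]
tcp_rot: [180.0, -0.1, 18.0]
ft_force: [0.2, -0.0, 0.1]
finger_gap: 59.9
grip_force: 0.0
```

step_arm(
  targets=[
    {"dp": [0,0,0],"angular": [0,0,0],"fingers": 0.6},
    {"dp": [0,0,0],"angular": [0,0,0],"fingers": 0.6},
    {"dp": [0,0,0],"angular": [0,0,0],"fingers": 0.6},
    {"dp": [0,0,0],"angular": [0,0,0],"fingers": 0.6},
    {"dp": [0,0,-0.1],"angular": [0,0,0],"fingers": 0.6},
    {"dp": [0,0,-0.25],"angular": [0,0,0],"fingers": 0.6},
    {"dp": [0,0,-0.4],"angular": [0,0,0],"fingers": 0.6},
    {"dp": [0,0,-0.5],"angular": [0,0,0],"fingers": 0.6},
  ],
)

```text
time: 6.55
tool_pos: [516.4, 10.4, 101.7]
tcp_rot: [179.9, -0.2, 18.0]
ft_force: [0.0, 0.7, -0.3]
finger_gap: 54.5
grip_force: 32.1
```

step_arm(
  targets=[
    {"dp": [0.06,-0.15,0],"angular": [0,0,0],"fingers": 0.6},
    {"dp": [0.12,-0.35,0],"angular": [0,0,0],"fingers": 0.6},
    {"dp": [0.2,-0.55,0],"angular": [0,0,0],"fingers": 0.6},
    {"dp": [0.25,-0.68,0],"angular": [0,0,0],"fingers": 0.6},
    {"dp": [0.27,-0.72,0],"angular": [0,0,0],"fingers": 0.6},
    {"dp": [0.27,-0.72,0.07],"angular": [0,0,0],"fingers": 0.6},
    {"dp": [0.27,-0.72,0.12],"angular": [0,0,0],"fingers": 0.6},
    {"dp": [0.27,-0.72,0.16],"angular": [0,0,0],"fingers": 0.6},
  ],
)

```text
time: 7.55
tool_pos: [521.6, 163.0, 65.8]
tcp_rot: [-180.0, 0.1, 17.9]
ft_force: [0.2, 0.4, -1.9]
finger_gap: 54.7
grip_force: 32.1
```

```bash
python3 look.py wrist w2 plate_1_c=73 pan_top=58; python3 look.py side s2 plate_1_c=73 pan_top=58
python3 - <<'E'
import cv2,numpy as np
a=cv2.imread('pics/w2.png');b=cv2.imread('pics/s2.png')[200:360,200:413];b=cv2.resize(b,(400,300),interpolation=2)
a=cv2.resize(a,(400,300),interpolation=3);cv2.imwrite('pics/m2.png',np.hstack([a,b]))
E
```

```text
7.55 [521.6 163.   65.8] [-180.     0.1   17.9] 54.73446330528961
pin plate_1_c 0.84 [ 58.5 252.9] [516.6 282.2  73. ]
mask 0.75 6188 circ [519.3 282.1  20.9]
7.75 [522.2 163.6  67. ] [-180.     0.    17.9] 54.434261753382465
pin plate_1_c 0.76 [238.5 333.9] [430.9 373.9  73. ]
mask 0.58 362 circ [435.3 376.5  27.2]
pin pan_top 0.66 [296.3 359.4] [294.4 355.4  58. ]
```

View pics/m2.png

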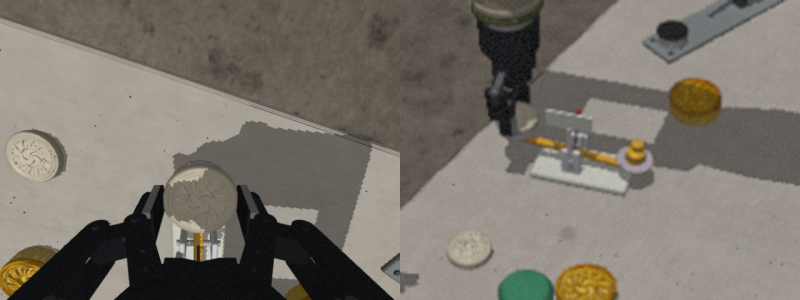

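The plate hangs level between the fingers above the pan, at (201,196) in the montage's left half. The beam is still with its brass end down, and the other plate shows at (34,156).

Run:
```python
from h import *
p=camera_params('wrist');s=sense()
print(s['tool_pos'],[atz(p,uv,78.5).round(1) for uv in((321.6,314.4),(262,311),(381,311),(320,257.6))], atz(p,(57,252),9).round(1), s['ft_force'])
```

```text
[522.71666223 164.07892556  67.81042236] [array([526.1, 164.5,  78.5]), array([519.5, 190.7,  78.5]), array([536. , 139.5,  78.5]), array([552.1, 173.7,  78.5])] [477.3 330.3   9. ] [-0.0180667   0.84371438 -0.4756154 ]
```

step_arm(
  targets=[
    {"dp": [0,0,0.02],"angular": [0,0,0],"fingers": 0.6},
    {"dp": [0,0,0.04],"angular": [0,0,0],"fingers": 0.6},
    {"dp": [0,0,0.04],"angular": [0,0,0],"fingers": 0.6},
    {"dp": [0,0,0.04],"angular": [0,0,0],"fingers": 0.6},
    {"dp": [0,0,0.04],"angular": [0,0,0],"fingers": 0.3},
    {"dp": [0,0,0.04],"angular": [0,0,0],"fingers": 0.25},
    {"dp": [0,0,0.04],"angular": [0,0,0],"fingers": 0.1},
    {"dp": [0,0,0.04],"angular": [0,0,0],"fingers": 0},
  ],
)

```text
time: 8.95
tool_pos: [522.3, 164.1, 59.4]
tcp_rot: [180.0, -0.0, 18.0]
ft_force: [-1.0, 1.1, 0.7]
finger_gap: 85.7
grip_force: 0.0
```

step_arm(
  targets=[
    {"dp": [0,0,0],"angular": [0,0,0],"fingers": 0},
    {"dp": [0,0,-0.05],"angular": [0,0,0],"fingers": 0},
    {"dp": [0,0,-0.15],"angular": [0,0,0],"fingers": 0},
    {"dp": [0,0,-0.3],"angular": [0,0,0],"fingers": 0},
    {"dp": [0,0,-0.4],"angular": [0,0,0],"fingers": 0},
    {"dp": [0,0,-0.4],"angular": [0,0,0],"fingers": 0},
    {"dp": [0,0,-0.4],"angular": [0,0,0],"fingers": 0},
    {"dp": [0,0,-0.4],"angular": [0,0,0],"fingers": 0},
  ],
)

```text
time: 9.95
tool_pos: [521.4, 163.9, 137.7]
tcp_rot: [-180.0, 0.1, 18.0]
ft_force: [-0.2, 0.2, 0.0]
finger_gap: 85.4
grip_force: 0.0
```

```bash
python3 look.py wrist w3 plate_1_c=64 pan_top=58; python3 look.py side s3
python3 - <<'E'
import cv2,numpy as np
a=cv2.imread('pics/w3.png');b=cv2.imread('pics/s3.png')[200:360,200:413];b=cv2.resize(b,(400,300),interpolation=2)
a=cv2.resize(a,(400,300),interpolation=3);cv2.imwrite('pics/m3.png',np.hstack([a,b]))
E
```

```text
9.95 [521.4 163.9 137.7] [-180.     0.1   18. ] 85.38175635507189
pin plate_1_c 0.62 [120.7 220.5] [503.5 300.2  64. ]
mask 0.95 3604 circ [503.4 300.2  24.3]
10.15 [521.9 164.  138.6] [-180.     0.1   18. ] 85.84378109147045
```

View pics/m3.png

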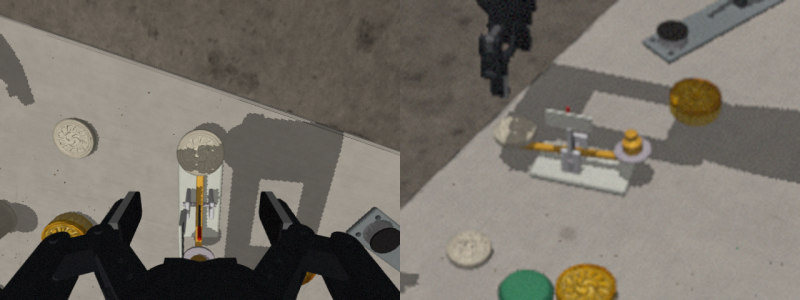

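The plate lies on the pan at (203,152), and in the side half the brass end has risen to about row 142 from about 152. I'll confirm that in numbers.

Run:
```python
from h import *
im=snapshot('side');cv2.imwrite('pics/s4.png',im)
for f in('side0','s2','s3','s4'):
    a=cv2.imread(f'pics/{f}.png');r=a[255:300,308:345].astype(int);m=(r[:,:,2]-r[:,:,0]>90)
    ys,xs=np.nonzero(m);print(f,len(xs),xs.mean()+308,ys.mean()+255,ys.min()+255)
p=camera_params('wrist')
w=[atz(p,(u*1.6,v*1.6),53).round(1) for u,v in((203,152),(177,152),(229,152),(203,129))];print(w,sense()['time'],sense()['tool_pos'])
q=camera_params('side');print(proj(q,[[522.7,163.7,42],[522.7,163.7,58],[369,115,58],[369,115,42]]))
```

```text
side0 83 321.48192771084337 281.26506024096386 275
s2 84 321.3095238095238 281.25 275
s3 84 320.35714285714283 275.9642857142857 269
s4 83 320.3975903614458 276.03614457831327 269
[array([527.7, 162.3,  53. ]), array([518.3, 191.2,  53. ]), array([537. , 133.5,  53. ]), array([553.6, 170.8,  53. ])] 10.25 [522.14586551 164.03966645 138.94692183]
[[261.5375204  272.00386421]
 [261.18334904 267.23800502]
 [325.45649029 278.99135508]
 [325.35646902 283.76763396]]
```

The brass end has risen 5 px, which is full travel, and it stays there. So this plate is the clogged one: pick it up again with the tool tilted to match the pan and take it to the seat.

step_arm(
  targets=[
    {"dp": [0.01,0.007,0.1],"angular": [0,-0.032,0],"fingers": 0},
    {"dp": [0.01,0.007,0.22],"angular": [0,-0.032,0],"fingers": 0},
    {"dp": [0.01,0.007,0.34],"angular": [0,-0.032,0],"fingers": 0},
    {"dp": [0.01,0.007,0.43],"angular": [0,-0.032,0],"fingers": 0},
    {"dp": [0.01,0.007,0.47],"angular": [0,-0.032,0],"fingers": 0},
    {"dp": [0.01,0.007,0.486],"angular": [0,-0.032,0],"fingers": 0},
    {"dp": [0.01,0.007,0.486],"angular": [0,-0.032,0],"fingers": 0.2},
    {"dp": [0.01,0.007,0.486],"angular": [0,-0.032,0],"fingers": 0.3},
  ],
)

```text
time: 11.25
tool_pos: [525.3, 163.5, 43.0]
tcp_rot: [180.0, 5.7, 18.0]
ft_force: [0.4, 0.7, 0.5]
finger_gap: 59.5
grip_force: 0.0
```

step_arm(
  targets=[
    {"dp": [0,0,0],"angular": [0,0,0],"fingers": 0.6},
    {"dp": [0,0,0],"angular": [0,0,0],"fingers": 0.6},
    {"dp": [0,0,0],"angular": [0,0,0],"fingers": 0.6},
    {"dp": [0,0,-0.05],"angular": [0,0,0],"fingers": 0.6},
    {"dp": [0.01,0,-0.15],"angular": [0,0,0],"fingers": 0.6},
    {"dp": [0.02,0,-0.27],"angular": [0,0.016,0],"fingers": 0.6},
    {"dp": [0.03,0,-0.37],"angular": [0,0.032,0],"fingers": 0.6},
    {"dp": [0.04,0,-0.4],"angular": [0,0.032,0],"fingers": 0.6},
  ],
)

```text
time: 12.25
tool_pos: [541.2, 168.6, 124.0]
tcp_rot: [180.0, -0.2, 18.0]
ft_force: [0.6, 1.1, -1.3]
finger_gap: 54.4
grip_force: 31.9
```

step_arm(
  targets=[
    {"dp": [-0.05,0.1,0],"angular": [0,0,-0.03],"fingers": 0.6},
    {"dp": [-0.15,0.25,0],"angular": [0,0,-0.07],"fingers": 0.6},
    {"dp": [-0.25,0.45,0],"angular": [0,0,-0.12],"fingers": 0.6},
    {"dp": [-0.35,0.65,0],"angular": [0,0,-0.17],"fingers": 0.6},
    {"dp": [-0.45,0.85,0],"angular": [0,0,-0.22],"fingers": 0.6},
    {"dp": [-0.5,0.95,0],"angular": [0,0,-0.27],"fingers": 0.6},
    {"dp": [-0.5,0.95,0],"angular": [0,0,-0.3],"fingers": 0.6},
    {"dp": [-0.5,0.95,0],"angular": [0,0,-0.3],"fingers": 0.6},
  ],
)

```text
time: 13.25
tool_pos: [503.2, -43.6, 120.9]
tcp_rot: [-179.9, 0.0, 71.9]
ft_force: [0.1, 0.6, -0.9]
finger_gap: 54.6
grip_force: 31.9
```

```bash
python3 look.py wrist w5 seat_top=30 gun_grip=120 lever_pad=120
python3 - <<'E'
from bench import *
s=sense();print(s['tool_pos'],s['tcp_rot'],s['joint_pos'])
E
```

```text
13.25 [503.2 -43.6 120.9] [-179.9    0.    71.9] 54.57774734624341
pin seat_top 0.95 [323.8 372. ] [ 470.7 -152.7   30. ]
[503.34092544 -42.88109188 120.8422992 ] [-1.79970231e+02  1.80074367e-03  7.19046556e+01] [-1.06880256e+01 -2.55419227e+00  1.07384101e+02  2.12256622e-03
  7.51998438e+01  7.40677650e+00]
```

View pics/w5.png

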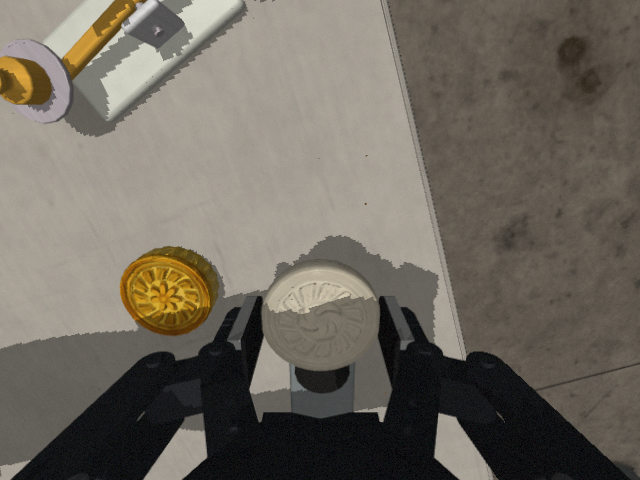

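The plate sits level in the fingers at (321,315), and the seat is just visible behind it at (323,375).

step_arm(
  targets=[
    {"dp": [-0.1,0.015,0],"angular": [0,0,0],"fingers": 0.6},
    {"dp": [-0.25,0.015,0],"angular": [0,0,0],"fingers": 0.6},
    {"dp": [-0.42,0.015,0],"angular": [0,0,0],"fingers": 0.6},
    {"dp": [-0.55,0.015,0.05],"angular": [0,0,0],"fingers": 0.6},
    {"dp": [-0.58,0.015,0.15],"angular": [0,0,0],"fingers": 0.6},
    {"dp": [-0.58,0.015,0.27],"angular": [0,0,0],"fingers": 0.6},
    {"dp": [-0.58,0.015,0.37],"angular": [0,0,0],"fingers": 0.6},
    {"dp": [-0.58,0.015,0.4],"angular": [0,0,0],"fingers": 0.6},
  ],
)

```text
time: 14.45
tool_pos: [469.2, -153.7, 39.5]
tcp_rot: [-179.8, -0.0, 71.9]
ft_force: [0.5, 0.6, -0.9]
finger_gap: 54.5
grip_force: 31.9
```

step_arm(
  targets=[
    {"dp": [0,0,0.02],"angular": [0,0,0],"fingers": 0.6},
    {"dp": [0,0,0.04],"angular": [0,0,0],"fingers": 0.6},
    {"dp": [0,0,0.05],"angular": [0,0,0],"fingers": 0.6},
    {"dp": [0,0,0.053],"angular": [0,0,0],"fingers": 0.6},
    {"dp": [0,0,0.053],"angular": [0,0,0],"fingers": 0.6},
    {"dp": [0,0,0.053],"angular": [0,0,0],"fingers": 0.3},
    {"dp": [0,0,0.053],"angular": [0,0,0],"fingers": 0.1},
    {"dp": [0,0,0.053],"angular": [0,0,0],"fingers": 0},
  ],
)

```text
time: 15.45
tool_pos: [470.2, -154.5, 30.3]
tcp_rot: [180.0, 0.0, 72.0]
ft_force: [0.5, -0.1, 0.2]
finger_gap: 85.5
grip_force: 0.0
```

step_arm(
  targets=[
    {"dp": [0,0,0],"angular": [0,0,0],"fingers": 0},
    {"dp": [0,0,-0.05],"angular": [0,0,0],"fingers": 0},
    {"dp": [0,0,-0.15],"angular": [0,0,0],"fingers": 0},
    {"dp": [0,0,-0.3],"angular": [0,0,0],"fingers": 0},
    {"dp": [0,0,-0.4],"angular": [0,0,0],"fingers": 0},
    {"dp": [0.1,0,-0.5],"angular": [0,0,0],"fingers": 0},
    {"dp": [0.25,0,-0.5],"angular": [0,0,0],"fingers": 0},
    {"dp": [0.3,0,-0.5],"angular": [0,0,0],"fingers": 0},
  ],
)

```text
time: 16.45
tool_pos: [489.4, -96.4, 131.3]
tcp_rot: [179.9, -0.0, 72.0]
ft_force: [-0.1, -0.0, 0.1]
finger_gap: 85.5
grip_force: 0.0
```

```bash
python3 look.py wrist w6 plate_1_c=35.5 seat_top=30
```

```text
16.45 [489.4 -96.4 131.3] [179.9  -0.   72. ] 85.51607217232285
mask 0.6 7425 circ [382.7 -43.8  38.7]
```

View pics/w6.png

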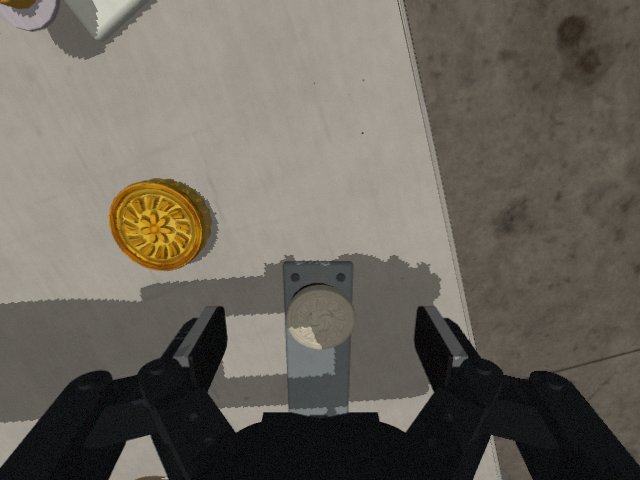

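The plate lies on the seat with its top face centred at about (319,317) and the seat's side peeking out above it at (318,287). I'll check its centring.

Run:
```python
from h import *
p=camera_params('wrist');s=sense();print(s['tool_pos'],s['time'])
d=np.array([.309,.951])
for uv in((319.5,318),(286,318),(353.5,318),(319,287),(319,349)): print(uv,atz(p,uv,41).round(1))
th=np.linspace(0,2*np.pi,200)
for nm,(c,z,r) in dict(plate_top=((470.7,-152.7),41,28),seat0=((470.7,-152.7),0,24),seat30=((470.7,-152.7),30,24)).items():
    q=proj(p,np.c_[c[0]+r*np.cos(th),c[1]+r*np.sin(th),0*th+z]);print(nm,q.min(0).round(),q.max(0).round())
# threshold the disc in image
```

```text
[488.47358909 -97.80371238 130.13122309] 16.65
(319.5, 318) [ 469.5 -154.3   41. ]
(286, 318) [ 444. -146.   41.]
(353.5, 318) [ 495.4 -162.8   41. ]
(319, 287) [ 477.7 -128.1   41. ]
(319, 349) [ 460.  -182.2   41. ]
plate_top [285. 284.] [355. 346.]
seat0 [294. 268.] [346. 315.]
seat30 [291. 283.] [349. 334.]
```

step_arm(
  targets=[
    {"dp": [0.1,-0.05,0],"angular": [0,0,0],"fingers": 0},
    {"dp": [0.3,-0.1,0],"angular": [0,0,0],"fingers": 0},
    {"dp": [0.55,-0.2,0],"angular": [0,0,0],"fingers": 0},
    {"dp": [0.8,-0.3,0],"angular": [0,0,0],"fingers": 0},
    {"dp": [1,-0.35,0],"angular": [0,0,0],"fingers": 0},
    {"dp": [1,-0.35,0],"angular": [0,0,0],"fingers": 0},
    {"dp": [1,-0.35,0],"angular": [0,0,0],"fingers": 0},
    {"dp": [1,-0.35,0],"angular": [0,0,0],"fingers": 0},
  ],
)

```text
time: 17.65
tool_pos: [484.2, 113.0, 130.1]
tcp_rot: [-180.0, 0.0, 71.9]
ft_force: [0.6, 0.0, -0.3]
finger_gap: 85.2
grip_force: 0.0
```

step_arm(
  targets=[
    {"dp": [0.15,-0.05,0],"angular": [0,0,0.04],"fingers": 0},
    {"dp": [0.35,-0.1,0],"angular": [0,0,0.09],"fingers": 0},
    {"dp": [0.55,-0.2,0],"angular": [0,0,0.14],"fingers": 0},
    {"dp": [0.8,-0.3,0],"angular": [0,0,0.19],"fingers": 0},
    {"dp": [0.95,-0.35,0],"angular": [0,0,0.24],"fingers": 0},
    {"dp": [1,-0.35,0],"angular": [0,0,0.29],"fingers": 0},
    {"dp": [1,-0.35,0],"angular": [0,0,0.3],"fingers": 0},
    {"dp": [1,-0.35,0],"angular": [0,0,0.3],"fingers": 0},
  ],
)

```text
time: 18.65
tool_pos: [479.8, 325.0, 130.1]
tcp_rot: [180.0, 0.0, 18.0]
ft_force: [0.5, -0.5, -0.1]
finger_gap: 85.4
grip_force: 0.0
```

```bash
python3 look.py wrist w7 plate_1_c=5.5
python3 - <<'E'
from h import *
p=camera_params('wrist');a=cv2.imread('pics/w7.png')
X=proj(p,[[478,330.3,11]])[0];print(X,sense()['tool_pos'],sense()['tcp_rot'])
x,y=X.astype(int);c=a[max(0,y-75):y+75,max(0,x-100):x+100];cv2.imwrite('pics/c7.png',cv2.resize(c,None,fx=3,fy=3));print(max(0,x-100),max(0,y-75))
E
```

```text
18.65 [479.8 325.  130.1] [180.   0.  18.] 85.41634791216073
pin plate_1_c 0.68 [313.3 235.5] [476.7 330.1   5.5]
mask 0.59 3499 circ [476.6 331.5  29. ]
[313.79543966 235.97930854] [479.77451941 325.33109926 130.29943806] [1.79995691e+02 6.34450337e-03 1.79922519e+01]
213 160
```

View pics/c7.png

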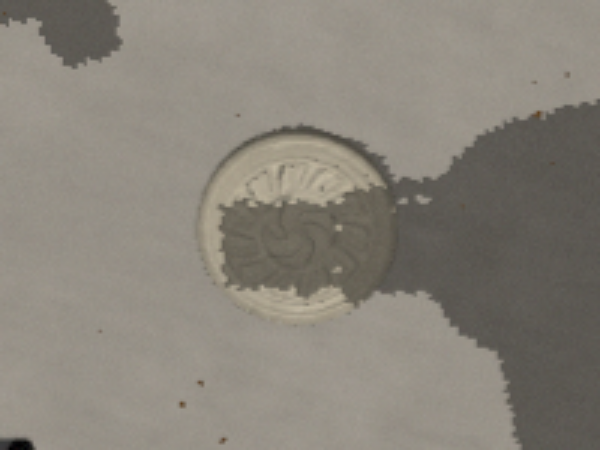

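The crop shows plate A centred at about (297,228), which is (312,236) in the full picture and agrees with the estimate. Grasp it and bring it over the pan.

step_arm(
  targets=[
    {"dp": [0.005,-0.024,0.15],"angular": [0,0,0],"fingers": 0},
    {"dp": [0.005,-0.024,0.3],"angular": [0,0,0],"fingers": 0},
    {"dp": [0.005,-0.024,0.45],"angular": [0,0,0],"fingers": 0},
    {"dp": [0.005,-0.024,0.57],"angular": [0,0,0],"fingers": 0},
    {"dp": [0.005,-0.024,0.63],"angular": [0,0,0],"fingers": 0},
    {"dp": [0.005,-0.024,0.655],"angular": [0,0,0],"fingers": 0},
    {"dp": [0.005,-0.024,0.655],"angular": [0,0,0],"fingers": 0.2},
    {"dp": [0.005,-0.024,0.655],"angular": [0,0,0],"fingers": 0.3},
  ],
)

```text
time: 19.8
tool_pos: [479.9, 331.6, 0.5]
tcp_rot: [-180.0, -0.1, 18.0]
ft_force: [-0.3, 0.3, -0.5]
finger_gap: 59.6
grip_force: 0.0
```

step_arm(
  targets=[
    {"dp": [0,0,0],"angular": [0,0,0],"fingers": 0.6},
    {"dp": [0,0,0],"angular": [0,0,0],"fingers": 0.6},
    {"dp": [0,0,0],"angular": [0,0,0],"fingers": 0.6},
    {"dp": [0,0,0],"angular": [0,0,0],"fingers": 0.6},
    {"dp": [0,0,-0.1],"angular": [0,0,0],"fingers": 0.6},
    {"dp": [0,0,-0.25],"angular": [0,0,0],"fingers": 0.6},
    {"dp": [0,0,-0.4],"angular": [0,0,0],"fingers": 0.6},
    {"dp": [0,0,-0.5],"angular": [0,0,0],"fingers": 0.6},
  ],
)

```text
time: 20.8
tool_pos: [480.2, 331.8, 102.7]
tcp_rot: [-180.0, -0.2, 18.0]
ft_force: [-1.0, 0.1, 0.7]
finger_gap: 54.7
grip_force: 31.8
```

step_arm(
  targets=[
    {"dp": [0,0.15,0],"angular": [0,0,0],"fingers": 0.6},
    {"dp": [-0.02,0.35,0],"angular": [0,0,0],"fingers": 0.6},
    {"dp": [-0.04,0.6,0],"angular": [0,0,0],"fingers": 0.6},
    {"dp": [-0.055,0.8,0],"angular": [0,0,0],"fingers": 0.6},
    {"dp": [-0.055,0.863,0],"angular": [0,0,0],"fingers": 0.6},
    {"dp": [-0.055,0.863,0.07],"angular": [0,0,0],"fingers": 0.6},
    {"dp": [-0.055,0.863,0.12],"angular": [0,0,0],"fingers": 0.6},
    {"dp": [-0.055,0.863,0.16],"angular": [0,0,0],"fingers": 0.6},
  ],
)

```text
time: 21.8
tool_pos: [520.7, 164.5, 65.7]
tcp_rot: [-180.0, 0.1, 18.0]
ft_force: [-0.5, 0.1, 1.1]
finger_gap: 54.5
grip_force: 31.8
```

step_arm(
  targets=[
    {"dp": [0,0,0.02],"angular": [0,0,0],"fingers": 0.6},
    {"dp": [0,0,0.04],"angular": [0,0,0],"fingers": 0.6},
    {"dp": [0,0,0.04],"angular": [0,0,0],"fingers": 0.6},
    {"dp": [0,0,0.04],"angular": [0,0,0],"fingers": 0.6},
    {"dp": [0,0,0.04],"angular": [0,0,0],"fingers": 0.3},
    {"dp": [0,0,0.04],"angular": [0,0,0],"fingers": 0.25},
    {"dp": [0,0,0.04],"angular": [0,0,0],"fingers": 0.1},
    {"dp": [0,0,0.04],"angular": [0,0,0],"fingers": 0},
  ],
)

```text
time: 22.8
tool_pos: [521.8, 163.5, 59.3]
tcp_rot: [-180.0, -0.0, 18.0]
ft_force: [0.2, 0.0, 0.1]
finger_gap: 85.4
grip_force: 0.0
```

step_arm(
  targets=[
    {"dp": [0,0,0],"angular": [0,0,0],"fingers": 0},
    {"dp": [0,0,-0.05],"angular": [0,0,0],"fingers": 0},
    {"dp": [0,0,-0.15],"angular": [0,0,0],"fingers": 0},
    {"dp": [0,0,-0.3],"angular": [0,0,0],"fingers": 0},
    {"dp": [0,0,-0.5],"angular": [0,0,0],"fingers": 0},
    {"dp": [0,0.1,-0.65],"angular": [0,0,0],"fingers": 0},
    {"dp": [0,0.3,-0.8],"angular": [0,0,-0.05],"fingers": 0},
    {"dp": [0,0.5,-0.8],"angular": [0,0,-0.1],"fingers": 0},
  ],
)

```text
time: 23.8
tool_pos: [554.8, 67.7, 224.0]
tcp_rot: [179.8, -0.3, 36.3]
ft_force: [0.6, -0.3, 0.0]
finger_gap: 85.7
grip_force: 0.0
```

```bash
python3 look.py wrist w8 plate_1_c=64; python3 look.py side s8 gun_grip=120 lever_pad=120; python3 look.py top t8 plate_1_c=64 gun_grip=120 lever_pad=120
python3 - <<'E'
from h import *
r=cv2.imread('pics/s8.png')[255:300,308:345].astype(int);ys,xs=np.nonzero(r[:,:,2]-r[:,:,0]>90);print(len(xs),xs.mean()+308,ys.mean()+255)
E
python3 - <<'E'
import cv2,numpy as np
a=cv2.resize(cv2.imread('pics/w8.png'),(400,300),interpolation=3);b=cv2.resize(cv2.imread('pics/s8.png')[200:360,200:413],(400,300),interpolation=2)
c=cv2.resize(cv2.imread('pics/t8.png')[170:290,350:510],(400,300),interpolation=2);d=cv2.resize(cv2.imread('pics/t8.png')[170:290,200:360],(400,300),interpolation=2)
cv2.imwrite('pics/m8.png',np.vstack([np.hstack([a,b]),np.hstack([d,c])]))
E
```

```text
23.8 [554.8  67.7 224. ] [179.8  -0.3  36.3] 85.74926444641125
pin plate_1_c 0.7 [214.2 196.6] [518.5 161.4  64. ]
mask 0.71 3034 circ [519.2 161.7  29. ]
23.95 [553.2  66.8 220.3] [180.   -0.   35.8] 85.67740292571727
pin gun_grip 0.68 [397. 166.] [ 403.2 -328.3  120. ]
pin lever_pad 0.67 [404.6 168.4] [ 379.7 -329.2  120. ]
24.1 [552.3  69.1 219.2] [-180.     0.    35.9] 85.75962000357518
pin plate_1_c 0.53 [235.8 192.9] [527.9 161.7  64. ]
mask 0.57 343 circ [520.7 162.5  28.6]
pin gun_grip 0.73 [472.3 243.1] [ 415.7 -336.1  120. ]
pin lever_pad 0.67 [466.2 259.6] [ 381.2 -321.6  120. ]
83 321.28915662650604 281.3132530120482
```

View pics/m8.png

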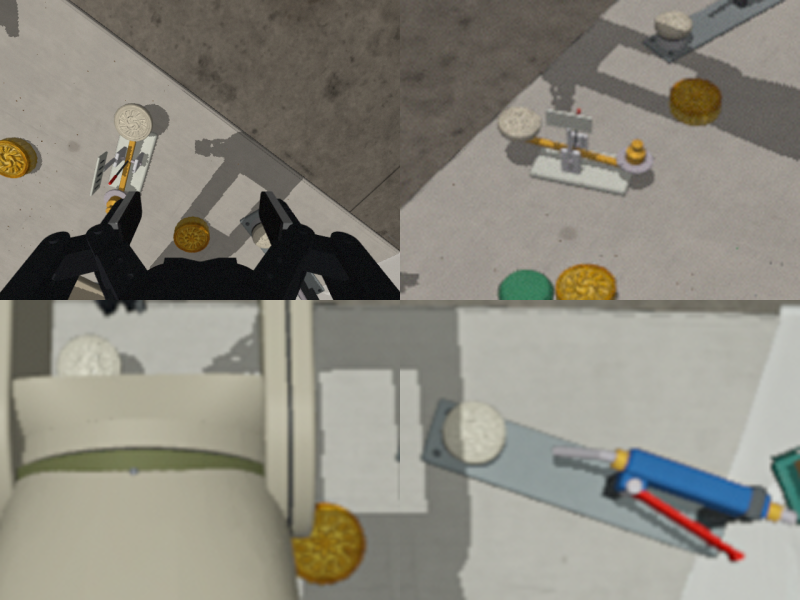

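The clean plate lies on the pan at (131,122) with the brass end down again (row 281.3), and the clogged plate sits on the seat at (474,433) in the lower right crop. Both are in place, so on to the gun.

step_arm(
  targets=[
    {"dp": [-0.15,0.1,0],"angular": [0,0,0],"fingers": 0},
    {"dp": [-0.3,0.2,0],"angular": [0,0,0],"fingers": 0},
    {"dp": [-0.5,0.35,0],"angular": [0,0,0],"fingers": 0},
    {"dp": [-0.7,0.48,0],"angular": [0,0,0],"fingers": 0},
    {"dp": [-0.85,0.58,0],"angular": [0,0,0],"fingers": 0},
    {"dp": [-0.89,0.61,0],"angular": [0,0,0],"fingers": 0},
    {"dp": [-0.89,0.61,0],"angular": [0,0,0],"fingers": 0},
    {"dp": [-0.89,0.61,0],"angular": [0,0,0],"fingers": 0},
  ],
)

```text
time: 25.35
tool_pos: [480.6, -133.8, 219.3]
tcp_rot: [-180.0, -0.0, 36.0]
ft_force: [0.3, -0.2, -0.4]
finger_gap: 85.9
grip_force: 0.0
```

step_arm(
  targets=[
    {"dp": [-0.15,0.1,0],"angular": [0,0,-0.04],"fingers": 0},
    {"dp": [-0.3,0.2,0],"angular": [0,0,-0.09],"fingers": 0},
    {"dp": [-0.5,0.35,0],"angular": [0,0,-0.14],"fingers": 0},
    {"dp": [-0.7,0.48,0],"angular": [0,0,-0.19],"fingers": 0},
    {"dp": [-0.85,0.58,0],"angular": [0,0,-0.2],"fingers": 0},
    {"dp": [-0.89,0.61,0],"angular": [0,0,-0.2],"fingers": 0},
    {"dp": [-0.89,0.61,0],"angular": [0,0,-0.2],"fingers": 0},
    {"dp": [-0.89,0.61,0],"angular": [0,0,-0.2],"fingers": 0},
  ],
)

```text
time: 26.35
tool_pos: [408.5, -336.8, 219.2]
tcp_rot: [-180.0, -0.0, 72.0]
ft_force: [-0.4, -0.8, -0.1]
finger_gap: 85.3
grip_force: 0.0
```

```bash
python3 look.py wrist w9 gun_grip=120 lever_pad=120
```

```text
26.35 [ 408.5 -336.8  219.2] [-180.   -0.   72.] 85.32638573226068
pin gun_grip 0.75 [320.3 247.7] [ 407.6 -340.1  120. ]
pin lever_pad 0.7 [276.6 242. ] [ 377.  -325.3  120. ]
```

View pics/w9.png

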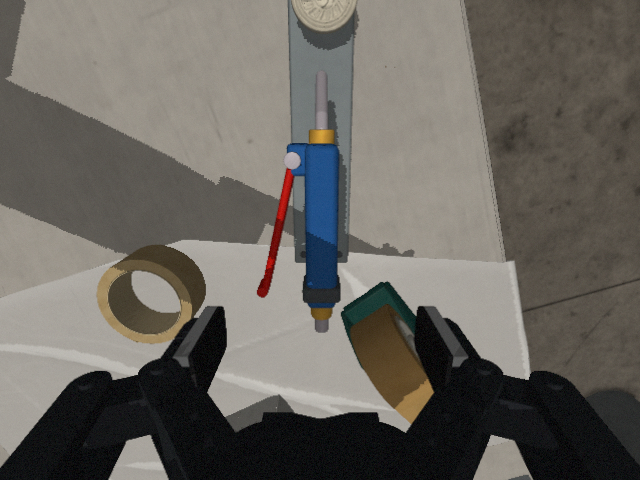

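The gun is seen from above, in line with the tool. The bar spans columns 305 to 338 (centre 321.5), the lever runs from its hinge at (292,160) to (263,292), and the grip point is near row 247.

Run:
```python
from h import *
p=camera_params('wrist');s=sense();R=Ro.from_euler('xyz',s['tcp_rot'],degrees=True).as_matrix();C=np.array([408.5,-336.9,219.3])
for n,uv,z in(('barL',(305,247),134),('barR',(338,247),134),('front',(322,147),134),('rear',(321,283),134),('hinge',(292,160),134),('pin grip',(320.3,247.7),120),('pin lever',(276.6,242),130),('leverend',(263,292),130),('lever@',(276,242),130)):
    w=atz(p,uv,z);print(n,w.round(1),'tool',(R.T@(w-C)).round(1))
print(s['tool_pos'],s['tcp_rot'])
```

```text
barL [ 398.5 -331.9  134. ] tool [  1.7 -11.1  85.3]
barR [ 421.4 -339.3  134. ] tool [ 1.7 13.  85.3]
front [ 431.8 -268.9  134. ] tool [71.9  1.2 85.3]
rear [ 400.7 -363.   134. ] tool [-27.2   0.6  85.3]
hinge [ 410.1 -270.6  134. ] tool [ 63.5 -18.9  85.3]
pin grip [ 407.4 -340.5  120. ] tool [-3.8  0.1 99.3]
pin lever [ 379.2 -322.9  130. ] tool [  4.2 -32.2  89.3]
leverend [ 354.8 -358.2  130. ] tool [-36.8 -44.5  89.3]
lever@ [ 378.8 -322.8  130. ] tool [  4.2 -32.7  89.3]
[ 408.29553746 -337.13251483  219.33363091] [ 1.79994898e+02 -9.63918948e-03  7.20347935e+01]
```

step_arm(
  targets=[
    {"dp": [0,-0.0225,0.1],"angular": [0,0,0],"fingers": 0},
    {"dp": [0,-0.0225,0.22],"angular": [0,0,0],"fingers": 0},
    {"dp": [0,-0.0225,0.34],"angular": [0,0,0],"fingers": 0},
    {"dp": [0,-0.0225,0.45],"angular": [0,0,0],"fingers": 0},
    {"dp": [0,-0.0225,0.54],"angular": [0,0,0],"fingers": 0},
    {"dp": [0,-0.0225,0.58],"angular": [0,0,0],"fingers": 0},
    {"dp": [0,-0.0225,0.58],"angular": [0,0,0],"fingers": 0},
    {"dp": [0,-0.0225,0.58],"angular": [0,0,0],"fingers": 0},
  ],
  newtons=40,
)

```text
time: 27.5
tool_pos: [403.9, -337.2, 104.2]
tcp_rot: [179.9, 0.0, 72.0]
ft_force: [0.1, -0.4, 0.9]
finger_gap: 85.4
grip_force: 0.0
```

step_arm(
  targets=[
    {"dp": [0,0,0],"angular": [0,0,0],"fingers": 0.2},
    {"dp": [0,0,0],"angular": [0,0,0],"fingers": 0.3},
    {"dp": [0,0,0],"angular": [0,0,0],"fingers": 0.4},
    {"dp": [0,0,0],"angular": [0,0,0],"fingers": 0.5},
    {"dp": [0,0,0],"angular": [0,0,0],"fingers": 0.7},
    {"dp": [0,0,0],"angular": [0,0,0],"fingers": 0.9},
    {"dp": [0,0,0],"angular": [0,0,0],"fingers": 0.9},
    {"dp": [0,0,0],"angular": [0,0,0],"fingers": 0.9},
  ],
)

```text
time: 28.5
tool_pos: [404.3, -337.4, 104.0]
tcp_rot: [179.9, 0.1, 72.0]
ft_force: [4.0, -2.0, 1.6]
finger_gap: 32.1
grip_force: 44.5
```

step_arm(
  targets=[
    {"dp": [0,0,0],"angular": [0,0,0],"fingers": 0.9},
    {"dp": [0,0,0],"angular": [0,0,0],"fingers": 0.9},
    {"dp": [0,0,0],"angular": [0,0,0],"fingers": 0.9},
    {"dp": [0,0,0],"angular": [0,0,0],"fingers": 0.9},
    {"dp": [0,0,0],"angular": [0,0,0],"fingers": 0.9},
    {"dp": [0,0,0],"angular": [0,0,0],"fingers": 0.9},
    {"dp": [0,0,0],"angular": [0,0,0],"fingers": 0.9},
    {"dp": [0,0,0],"angular": [0,0,0],"fingers": 0.9},
  ],
)

```text
time: 29.5
tool_pos: [404.3, -337.4, 104.0]
tcp_rot: [179.9, 0.1, 72.0]
ft_force: [4.1, -2.8, 2.4]
finger_gap: 32.1
grip_force: 44.5
```

Run:
```python
from h import *
p=camera_params('wrist');im=snapshot('wrist').astype(int);s=sense()
m=((im[:,:,2]>110)&(im[:,:,1]<60)&(im[:,:,0]<60)).astype(np.uint8)
n,l,st,ce=cv2.connectedComponentsWithStats(m)
for i in range(1,n):
    if st[i,4]>25:
        ys,xs=np.nonzero(l==i)
        print(st[i]); 
        for y in np.unique(ys)[::8]: print(y,xs[ys==y].mean(),atz(p,(xs[ys==y].mean(),y),130).round(1))
b=((im[:,:,0]>110)&(im[:,:,2]<70)&(im[:,:,0]-im[:,:,2]>60)); ys,xs=np.nonzero(b)
for y in np.unique(ys)[::12]:
    q=xs[ys==y]; print('blue',y,q.min(),q.max(),atz(p,(q.min(),y),134).round(1),atz(p,(q.max(),y),134).round(1))
print(s['tool_pos'],s['finger_gap'],s['grip_force'],s['ft_force'],s['time'])
```

```text
[ 271  205   26  208 2219]
205 277.5 [ 407.4 -278.5  130. ]
213 279.0 [ 406.9 -281.4  130. ]
221 279.0 [ 405.9 -284.2  130. ]
229 279.5 [ 405.  -287.1  130. ]
237 280.0 [ 404.1 -290.   130. ]
245 280.5 [ 403.2 -293.   130. ]
253 281.0 [ 402.3 -296.   130. ]
261 281.5 [ 401.4 -299.1  130. ]
269 282.5 [ 400.6 -302.3  130. ]
277 284.0 [ 400.  -305.6  130. ]
285 283.5 [ 398.7 -308.8  130. ]
293 284.5 [ 397.8 -312.1  130. ]
301 284.5 [ 396.6 -315.4  130. ]
309 285.5 [ 395.8 -318.9  130. ]
317 285.0 [ 394.4 -322.3  130. ]
325 286.5 [ 393.7 -325.9  130. ]
333 287.0 [ 392.6 -329.6  130. ]
341 287.0 [ 391.3 -333.2  130. ]
349 288.375 [ 390.5 -337.   130. ]
357 288.5 [ 389.2 -340.8  130. ]
365 288.5 [ 387.8 -344.7  130. ]
373 290.0 [ 387.  -348.8  130. ]
381 289.8888888888889 [ 385.5 -352.7  130. ]
389 290.5 [ 384.3 -356.9  130. ]
397 291.0 [ 383.  -361.1  130. ]
405 292.0 [ 381.9 -365.5  130. ]
blue 151 271 301 [ 412.4 -260.3  134. ] [ 421.8 -263.3  134. ]
blue 163 267 362 [ 409.8 -263.5  134. ] [ 439.8 -273.2  134. ]
blue 175 291 361 [ 416.1 -269.6  134. ] [ 438.4 -276.9  134. ]
blue 187 293 361 [ 415.3 -273.6  134. ] [ 437.3 -280.8  134. ]
blue 199 273 361 [ 407.5 -275.4  134. ] [ 436.1 -284.7  134. ]
blue 211 303 360 [ 415.9 -282.5  134. ] [ 434.7 -288.7  134. ]
blue 223 304 360 [ 414.8 -286.7  134. ] [ 433.5 -292.8  134. ]
blue 235 304 359 [ 413.4 -290.9  134. ] [ 431.9 -297.   134. ]
blue 247 304 360 [ 411.9 -295.2  134. ] [ 431.1 -301.4  134. ]
blue 259 304 359 [ 410.4 -299.6  134. ] [ 429.4 -305.8  134. ]
blue 271 304 359 [ 408.9 -304.1  134. ] [ 428.1 -310.4  134. ]
blue 283 310 359 [ 409.4 -309.4  134. ] [ 426.8 -315.1  134. ]
blue 295 331 358 [ 415.4 -316.6  134. ] [ 425.1 -319.8  134. ]
[ 404.32782394 -337.41528979  103.96986369] 32.59921403658094 44.53693091869354 [ 4.57581963 -3.12714823  1.05094887] 29.55
```

The lever is parallel to the bar (73.7° against 72.5°), so it is fully home. Hold half a second more, release and withdraw upward.

step_arm(
  targets=[
    {"dp": [0,0,0],"angular": [0,0,0],"fingers": 0.9},
    {"dp": [0,0,0],"angular": [0,0,0],"fingers": 0.9},
    {"dp": [0,0,0],"angular": [0,0,0],"fingers": 0.9},
    {"dp": [0,0,0],"angular": [0,0,0],"fingers": 0.9},
    {"dp": [0,0,0],"angular": [0,0,0],"fingers": 0.3},
    {"dp": [0,0,0],"angular": [0,0,0],"fingers": 0},
    {"dp": [0,0,0],"angular": [0,0,0],"fingers": 0},
    {"dp": [0,0,0],"angular": [0,0,0],"fingers": 0},
  ],
)

```text
time: 30.55
tool_pos: [403.7, -336.9, 103.4]
tcp_rot: [180.0, 0.0, 72.0]
ft_force: [-0.3, 0.5, 0.8]
finger_gap: 85.4
grip_force: 0.0
```

step_arm(
  targets=[
    {"dp": [0,0,0],"angular": [0,0,0],"fingers": 0},
    {"dp": [0,0,-0.1],"angular": [0,0,0],"fingers": 0},
    {"dp": [0,0,-0.2],"angular": [0,0,0],"fingers": 0},
    {"dp": [0,0,-0.35],"angular": [0,0,0],"fingers": 0},
    {"dp": [0,0,-0.5],"angular": [0,0,0],"fingers": 0},
    {"dp": [0,0,-0.6],"angular": [0,0,0],"fingers": 0},
    {"dp": [0,0,-0.6],"angular": [0,0,0],"fingers": 0},
    {"dp": [0,0,-0.6],"angular": [0,0,0],"fingers": 0},
  ],
)

```text
time: 31.55
tool_pos: [403.1, -336.3, 221.9]
tcp_rot: [-179.9, -0.0, 72.0]
ft_force: [0.0, -0.6, -0.1]
finger_gap: 85.4
grip_force: 0.0
```

```bash
python3 look.py wrist w11 lever_pad=120 plate_1_c=35.5; python3 look.py top t11 plate_1_c=61 cake_1=0
python3 - <<'E'
from h import *
im=snapshot('side');r=im[255:300,308:345].astype(int);ys,xs=np.nonzero(r[:,:,2]-r[:,:,0]>90);print(len(xs),xs.mean()+308,ys.mean()+255)
p=camera_params('wrist');im=cv2.imread('pics/w11.png').astype(int)
ys,xs=np.nonzero((im[:,:,2]>110)&(im[:,:,1]<60)&(im[:,:,0]<60));print('lever',[(xs[ys==y].mean().round(),y) for y in(ys.min(),ys.max())])
# image difference wrt start in the cake and seat regions
a=cv2.imread('pics/top0.png').astype(int);b=cv2.imread('pics/t11.png').astype(int)
for n,(x,y) in dict(cake3=(330,267),cake1=(167,289)).items():
    w=[]
    for q in(a,b):
        c=q[y-25:y+25,x-25:x+25];yy,xx=np.nonzero(c[:,:,2]-c[:,:,0]>80);w.append((len(xx),xx.mean().round(1),yy.mean().round(1)))
    print(n,w)
for r in masks_of('top','plate_1_c'): print(r['conf'],r['at'])
E
```

```text
31.55 [ 403.1 -336.3  221.9] [-179.9   -0.    72. ] 85.41833993104459
pin lever_pad 0.75 [281.4 239.5] [ 375.1 -324.7  120. ]
31.75 [ 403.  -336.3  221.9] [-179.9   -0.1   72. ] 85.25236568293994
pin plate_1_c 0.96 [233.4 193.1] [528.2 167.4  61. ]
mask 0.72 524 circ [519.  163.   30.6]
pin cake_1 0.61 [329.3 267.3] [373.9 -47.5   0. ]
pin cake_1 0.59 [167.8 287.9] [321.7 317.7   0. ]
84 321.3452380952381 281.2857142857143
lever [(np.float64(296.0), np.int64(166)), (np.float64(270.0), np.int64(293))]
cake3 [(803, np.float64(24.5), np.float64(25.0)), (803, np.float64(24.5), np.float64(25.0))]
cake1 [(785, np.float64(23.7), np.float64(25.4)), (785, np.float64(23.7), np.float64(25.4))]
0.72 [234.8, 192.5]
```

The lever is back at rest, the cakes haven't moved, the beam's brass end is down and the clean plate is on the pan.

```bash
python3 -c "
from bench import *
print(hand_in())"
```

```text
the job is handed in; nothing more can be done
None
```

The job is handed in: the clogged plate is on the seat, the clean plate is on the outweighed pan, the trigger was held fully home for over a second and sprang back, and the cakes did not move.

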